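# Set the gas throttle valve two turns open and hold it

## Task

Set the gas valve with the blue handwheel: wind it clockwise until it is shut on its stop, then back it off exactly two full turns. Finish still gripping its black handle at that setting, because a colleague will tighten the slack gland nut and the wheel must not creep: the program ends while holding. Do not turn the yellow valve, and leave everything else on the bench where it is.

Things in the scene. Friction and masses are not known exactly. Their poses are not given: they have to be found in the camera images.
- blue_wheel (a joint): turning of the blue handwheel about its vertical stem, in rad: 0 = shut, on the hard stop; grows by 6.283 per turn as it is opened (anticlockwise seen from above), up to 25.1 at the upper stop. The count runs on over several turns. Gland drag is about 0.10 N m plus a little more with speed (about 2 N at the handle); the wheel stays where it is left. At the shut stop it takes no further movement.
- blue_hub (a point): centre of the top face of the blue handwheel's hub, on the stem's vertical axis, 152 mm above the bench. The wheel is 123 mm across over its round rim (13 mm thick, top of the rim 148 mm above the bench), with three spokes; the brass stem stands 2 mm above the hub when shut and rises 2 mm per turn. Nothing but the handle stands higher than 165 mm within 130 mm of the axis.
- blue_handle: black upright revolving handle on the rim of the blue handwheel: a round barrel 21 mm across and 58 mm tall, spanning 155 to 213 mm above the bench; origin at its centre (184 mm above the bench), on a circle of 55 mm radius round the stem. It spins freely on its own vertical pin, so it can be gripped from above and led round the circle without the gripper turning.
- blue_valve: the whole blue-wheeled globe valve in its pipe, fixed to the bench; origin on the bench under the stem, x along the pipe. With the valve shut the handle stands on the +x side of the stem. Pipe and fittings reach 165 mm either way along x and are 75 mm tall at most, save a small pressure gauge 100 mm from the stem on the -x side, up to 110 mm tall.
- yellow_handle: the same black revolving handle on the other, identical valve, the one with the yellow handwheel; origin at its centre. Not to be turned.
- yellow_valve: the whole yellow-wheeled globe valve, fixed to the bench; origin on the bench under its stem, same sizes as the blue one
- phone: phone in a black case, 155 x 78 x 13 mm, lying flat between the two valves; origin under its centre
- four_well: clear square four-well dish, 68 mm square, 17 mm tall; origin under its centre
- petri: clear round dish, 62 mm across, 13 mm tall; origin under its centre
- spanner: steel spanner, 180 mm long, 8 mm thick, lying flat; origin under its centre
- media: amber screw-cap bottle with a blue cap, 56 mm across, 105 mm tall; origin under its centre
- tip_box: blue pipette-tip box, 86 x 122 x 57 mm; origin under its centre
- syringe: glass microsyringe lying on its metal foot, 170 mm long, 27 mm tall; origin under the middle

How it is judged:
By the outcome, as a careful person would: the job done as asked, in the order asked, and still so for the second after the job is handed in, while the arm keeps its last pose, push and grip.
It also fails if it takes over 72 s, if anything falls off the work surface, if the arm or the gripper's body presses on something with over 40 N, if the wrist force passes 120 N, or if a joint passes its speed limit or range.

## Robot

A 6-joint arm with a two-finger parallel gripper is mounted at the origin on the work surface. World frame = base frame: x ahead of the robot, y to its left, z up, the work surface at z = 0. Lengths are in m, angles in rad, forces in N, time in s.
With the tool pointing down it reaches from about 0.4 to 0.925 m from the base axis. Payload 12.5 kg.
Tool frame: the origin (TCP) lies between the finger pads; the fingertips stand 14 mm ahead of it and the grasp point (between the pads) lies 5 mm behind it; z points along the fingers, y is the line along which they close (so a half turn about z gives the same grasp; the last joint's range is limited). The gripper opens to 95 mm and grips with 3 to 60 N. Pads are 20 mm wide; open, the fingers measure 119 mm over their backs; the gripper's body (75 mm by 180 mm) begins 59 mm behind the grasp point.
Start: joints at [1.197, 0.491, 1.559, -0, 1.092, -0.106], TCP at [0.165, 0.603, 0.229] pointing down, gripper open.
Joint ranges: [-3.1, 3.1], [-0.84, 2.19], [0.05, 2.79], [-1.13, 4.28], [0.06, 2.93], [-2.69, 2.69]. Speed limits (rad/s): [2.22, 2.22, 2.79, 3.14, 3.14, 3.14].

## Interface

Orientations are given as a unit quaternion [x, y, z, w].
In Python, from station import bot, cams, order gives the robot as it stands.
- The arm moves only by the tool send_rows, never from a script. Its argument "rows" is a list that holds one entry, the list of rows, each a list of 7 numbers: the opening, from 0 (shut) to 1 (fully open), then the shift along the tool's x, y, z in units of 0.06 m (1.0 is 0.06 m), then the turn, a rotation vector about the tool's x, y, z in units of pi/2 rad (1.0 is pi/2 rad). In form: [[[gripper, x, y, z, wx, wy, wz], ...]]. A call has 1 to 12 rows; each row shifts and turns the commanded pose from where the row before left it, along the tool's axes as they then stand; what a row does not reach is not made up. A row lasts 1/8 s, in which the tool goes at most 62.5 mm and 10.7 degrees, less where a joint would pass 70% of its speed; a pose out of reach is approached as far as the arm can. A call with a number of a shift or a turn outside -1 to 1 is refused whole. A call with a gripper value outside its range is refused whole. The fingers move at their own pace and stop on an object; the grip force is fixed at half the most. Time passes only in rows, so rows that do not move let the fingers close. It gives the time, the measured TCP pose, the force, the opening and the grip force at its end, in the units of the state.
- bot.observe(): the state, without advancing time (a new reading comes with each control period).
- cams.grab_frame(name): name is "side" or "top" or "wrist"; returns (picture, depth): 420x560x3 uint8, red, green, blue; 420x560 float32, m along the optical axis (not along the pixel's ray), 0 where there is no reading.
- cams.camera_params(name): a dict with "fov_y" (degrees; the focal length in pixels is half the picture's height over the tangent of half this angle, whatever the lens; pixels are square), "cx", "cy" (the principal point, pixels), "D" ([k1, k2, p1, p2, k3] as OpenCV has them; the pictures are not rectified), "R" (3x3) and "t" (3): a world point X has camera coordinates R X + t; the wrist camera has in their place "mount" (4x4, takes a point from camera to tool coordinates, whose origin is the TCP and whose axes are the flange's). Camera axes: x right, y down, z forward; pixel columns grow to the right and rows downward; lengths in m; the calibration is good to about 2 mm. A picture is of the moment at which its call begins: read the wrist's pose just before it. camera_params takes no time and is no camera call.
- order.close_job(): hands the job in; it is judged then, once.
The state is a dict: "t": time; "joint_pos": joint angles; "qvel": joint speeds; "effort": joint torques, N m; "position": TCP position; "ee_rot": TCP orientation; "contact_force": force on the tool from outside, world axes, zero at the start; "torque": the same for the moment, N m; "grip_width": finger opening in m; "grasp_force": force on a finger pad.
Only numpy, scipy, OpenCV 4.12 (cv2) and the standard library are available. Lean on these libraries where they do the work, as an engineer would, in place of code of your own. Each camera call takes 0.05 s, during which the arm holds its last target. There are 200 camera calls.

## Working session

There is one attempt and no reset: what is moved stays moved. The work goes in short steps, Python scripts to look and compute and a tool call to move; the robot and the scene stay as the last step left them, time stands still between calls to the robot, and variables do not carry over. Pictures are saved under pics/ and viewed, at most 10 in all, crops included, and the job is handed in when it is done.

Besides the shell and the picture viewer there is one more tool, called as name([rows], argument=value, ...), one row to a line, values as JSON. send_rows: Moves the arm, as the interface text tells. Shifts and turns lie within -1 to 1; 1 stands for 0.06 m of shift or pi/2 rad of turn. Its arguments: {"type":"object","properties":{"rows":{"type":"array","items":{"type":"array","items":{"type":"array","items":{"type":"number"}}}}},"required":["rows"]}

```bash
mkdir -p pics; python3 - <<'E'
from station import bot,cams,order
import cv2,numpy as np
s=bot.observe();print(s)
for n in("top","side"):
    p,d=cams.grab_frame(n);cv2.imwrite(f"pics/{n}0.png",p[:,:,::-1]);np.savez(f"{n}0.npz",p=p,d=d)
    print(cams.camera_params(n))
print(cams.camera_params("wrist"))
E
```

```text
{'t': 0.0, 'joint_pos': array([ 1.19737746e+00,  4.91554602e-01,  1.55945679e+00,  3.17709512e-05,
        1.09169838e+00, -1.05595598e-01]), 'qvel': array([ 1.78292077e-04, -4.21153485e-04, -9.26097461e-04,  3.24267526e-05,
        1.19043162e-03, -6.33974730e-05]), 'effort': array([-6.99496013e-04, -6.12645221e+01, -2.58168232e+01,  6.92623411e-02,
        4.82288003e-02, -1.21557200e-04]), 'position': array([0.16527922, 0.60251063, 0.22806229]), 'ee_rot': array([ 1.33519012e-01,  9.91046094e-01, -5.39270312e-04, -1.46193793e-04]), 'contact_force': array([0.56681611, 0.86536953, 0.8531992 ]), 'torque': array([ 0.01559048, -0.01971248,  0.02880625]), 'grasp_force': 0.0, 'grip_width': 0.09515436820477559}
{'fov_y': 48.77540972629873, 'cx': 281.30968313380174, 'cy': 212.62549481817823, 'D': array([-0.13564561,  0.        ,  0.        ,  0.        ,  0.        ]), 'R': array([[-0.00420955, -0.99997007, -0.00649221],
       [-0.98382501,  0.00530407, -0.1790537 ],
       [ 0.17908277,  0.00563346, -0.98381788]]), 't': array([-0.01178878,  0.55669362,  1.29468564])}
{'fov_y': 45.26441303
[... 152 characters left out ...]
 0.97168009, -0.23626559,  0.00404654],
       [-0.1215611 , -0.51447769, -0.84884369],
       [ 0.20263441,  0.82431261, -0.52862843]]), 't': array([-0.54460604,  0.18952734,  1.06337446])}
{'fov_y': 67.31672544558164, 'cx': 279.8796368243171, 'cy': 206.84976781536201, 'D': array([-0.07332979,  0.        ,  0.        ,  0.        ,  0.        ]), 'mount': array([[-1.11477889e-03, -9.61067114e-01, -2.76312792e-01,
         7.81232948e-02],
       [ 9.99999242e-01, -9.27178083e-04, -8.09581344e-04,
        -2.58616871e-04],
       [ 5.21870841e-04, -2.76313485e-01,  9.61067420e-01,
        -1.55540161e-01],
       [ 0.00000000e+00,  0.00000000e+00,  0.00000000e+00,
         1.00000000e+00]])}
```

View pics/top0.png

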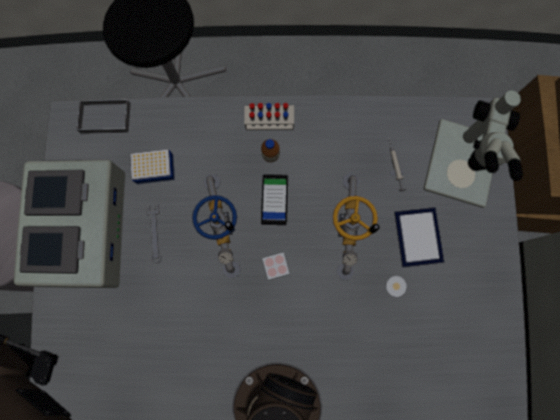

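View pics/side0.png

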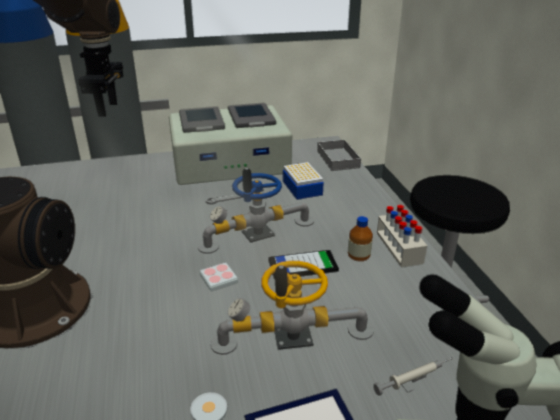

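The top view shows the blue wheel at about (214,217) with its handle at about (229,226), and its gauge at (226,257) on the robot side. The yellow wheel is at (355,218). The side view agrees: the blue valve is the farther one and nothing overhangs it.

```bash
cat > h.py <<'E'
import numpy as np,cv2
from station import bot,cams,order
from scipy.spatial.transform import Rotation as Ro
def KD(c):
    f=210/np.tan(np.radians(c["fov_y"]/2));return np.array([[f,0,c["cx"]],[0,f,c["cy"]],[0,0,1]]),c["D"]
def pose(n,s=None):
    c=cams.camera_params(n)
    if n!="wrist": return c["R"].T,-c["R"].T@c["t"]
    R=Ro.from_quat(s["ee_rot"]).as_matrix();m=c["mount"]
    return R@m[:3,:3],R@m[:3,3]+s["position"]
def onplane(n,px,z,s=None):
    K,D=KD(cams.camera_params(n));Rc,o=pose(n,s)
    u=cv2.undistortPoints(np.float64(px).reshape(-1,1,2),K,D)[:,0]
    d=np.c_[u,np.ones(len(u))]@Rc.T
    return o+d*((z-o[2])/d[:,2])[:,None]
def ring(P):
    A=np.c_[2*P[:,:2],np.ones(len(P))];a=np.linalg.lstsq(A,(P[:,:2]**2).sum(1),rcond=None)[0]
    return a[:2],np.sqrt(a[2]+a[:2]@a[:2])
def bluemask(p,lo=(105,110,40),hi=(130,255,255)):
    return cv2.inRange(cv2.cvtColor(p,cv2.COLOR_RGB2HSV),lo,hi)
E
python3 - <<'E'
from h import *
p=np.load("top0.npz")["p"]
m=bluemask(p);m[:,:185]=0;m[:,245:]=0;m[:185]=0;m[250:]=0
h=cv2.convexHull(cv2.findNonZero(m))[:,0]
P=onplane("top",h,.1415);c,r=ring(P);print("hub",c,r)
v=p.max(2);k=(v<35).astype(np.uint8);k[:,:215]=0;k[:,245:]=0;k[:210]=0;k[240:]=0
n,l,st,ce=cv2.connectedComponentsWithStats(k);print(st,ce)
i=1+st[1:,4].argmax();H=onplane("top",[ce[i]],.195)[0];print("handle",H,H[:2]-c,np.hypot(*(H[:2]-c)))
# pipe ends
print(onplane("top",[[212,180],[230,270]],.04))
E
```

```text
hub [0.5298239  0.16681813] 0.05929494299413803
[[     0      0    560    420 235146]
 [   225    221      9     11     52]
 [   215    222      1      1      1]
 [   218    222      1      1      1]] [[279.51158004 209.49610455]
 [229.55769231 226.63461538]
 [215.         222.        ]
 [218.         222.        ]]
handle [0.49428337 0.11829104 0.195     ] [-0.03554053 -0.0485271 ] 0.060149879845030355
[[0.65835817 0.19159607 0.04      ]
 [0.39168234 0.13377058 0.04      ]]
```

```bash
python3 - <<'E'
from h import *
d=np.load("top0.npz")["d"];K,D=KD(cams.camera_params("top"));Rc,o=pose("top")
for px in [(118,170),(100,180),(100,265),(110,275),(120,280),(60,250),(270,150)]:
    u=cv2.undistortPoints(np.float64([[px]]),K,D)[0,0];print(px,o+Rc@(np.r_[u,1]*d[px[1],px[0]]))
E
```

```text
(118, 170) [0.68248222 0.46770546 0.07685189]
(100, 180) [0.63575757 0.4937445  0.14213981]
(100, 265) [0.39754333 0.4759786  0.14771337]
(110, 275) [0.37322702 0.4664022  0.09535604]
(120, 280) [0.36270878 0.46949909 0.00379439]
(60, 250) [0.43566534 0.58444263 0.16751313]
(270, 150) [0.7369016  0.01756907 0.08065999]
```

send_rows([
  [[1,0,0,-0.8,0,0,-0.085],[1,0,0,-0.8,0,0,-0.086],[1,0,0,-0.8,0,0,0],[1,0,0,0,0,0,0]],
])

```text
t: 0.6
position: [0.1655, 0.6033, 0.3761]
ee_rot: [-0.0, 1.0, 0.003, 0.001]
contact_force: [-0.4, -0.4, -0.4]
grip_width: 0.0953
grasp_force: 0.0
```

send_rows([
  [[1,-0.59,-0.747,0,0,0,0],[1,-0.59,-0.747,0,0,0,0],[1,-0.59,-0.747,0,0,0,0],[1,-0.59,-0.747,0,0,0,0],[1,-0.59,-0.747,0.1,0,0,0],[1,-0.59,-0.747,0.2,0,0,0],[1,-0.59,-0.747,0.2,0,0,0],[1,-0.59,-0.747,0.2,0,0,0],[1,-0.59,-0.747,0.2,0,0,0],[1,-0.59,-0.747,0.2,0,0,0],[1,0,0,0.15,0,0,0],[1,0,0,0,0,0,0]],
])

```text
t: 2.1
position: [0.519, 0.1548, 0.2961]
ee_rot: [-0.0, 1.0, -0.0, -0.002]
contact_force: [0.4, -0.1, -0.2]
grip_width: 0.0953
grasp_force: 0.0
```

```bash
python3 - <<'E'
from h import *
s=bot.observe();p,d=cams.grab_frame("wrist");cv2.imwrite("pics/w1.png",p[:,:,::-1]);np.savez("w1.npz",p=p,d=d,position=s["position"],ee_rot=s["ee_rot"])
print(s["t"],s["position"],s["ee_rot"])
E
```

```text
2.1 [0.51895573 0.15481991 0.29612156] [-2.02779019e-05  9.99998831e-01 -9.54488805e-05 -1.52608758e-03]
```

View pics/w1.png

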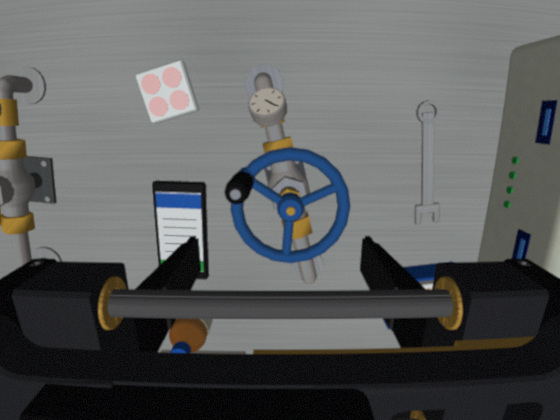

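The wrist view, with image up pointing toward the robot, shows the blue hub at (290,207), the handle leaning outward at about (238,187) and the gauge at (268,104).

```bash
python3 - <<'E'
from h import *
z=np.load("w1.npz");p,d=z["p"],z["d"];s=z
m=bluemask(p);m[:,:225]=0;m[:,355:]=0;m[:140]=0;m[270:]=0
h=cv2.convexHull(cv2.findNonZero(m))[:,0]
h=h[h[:,0]>255]
c,r=ring(onplane("wrist",h,.1415,s));print("hub",c,r)
k=(p.max(2)<60).astype(np.uint8);k[:,:220]=0;k[:,262:]=0;k[:160]=0;k[215:]=0
n,l,st,ce=cv2.connectedComponentsWithStats(k);i=1+st[1:,4].argmax();print(st[i],ce[i])
H=onplane("wrist",[ce[i]],.184,s)[0];print("handle@.184",H,H[:2]-c,np.hypot(*(H[:2]-c)))
K,D=KD(cams.camera_params("wrist"));Rc,o=pose("wrist",s)
ys,xs=np.where((l==i)&(d>0));U=cv2.undistortPoints(np.float64(np.c_[xs,ys])[:,None],K,D)[:,0]
P=o+(np.c_[U,np.ones(len(U))]*d[ys,xs][:,None])@Rc.T
t=P[P[:,2]>.207];print("top",len(t),np.median(P[:,2]),P[:,2].max(),(t.max(0)+t.min(0))/2,t.mean(0),t.mean(0)[:2]-c)
ys,xs=np.mgrid[195:220,278:303].reshape(2,-1);U=cv2.undistortPoints(np.float64(np.c_[xs,ys])[:,None],K,D)[:,0]
P=o+(np.c_[U,np.ones(len(U))]*d[ys,xs][:,None])@Rc.T
hs=cv2.cvtColor(p,cv2.COLOR_RGB2HSV)[ys,xs];b=(hs[:,0]<40)&(hs[:,1]>100)&(P[:,2]>.13);u=(hs[:,0]>100)&(hs[:,1]>110)&(P[:,2]>.14)
print("stem z",b.sum(),np.median(P[b,2]),P[b].mean(0),"hub z",u.sum(),np.median(P[u,2]))
E
```

```text
hub [0.53048518 0.16458841] 0.06055588873339593
[225 169  29  35 558] [239.71684588 185.73476703]
handle@.184 [0.4982612  0.11952711 0.184     ] [-0.03222397 -0.0450613 ] 0.05539770329113388
top 294 0.20807763442679203 0.21398198074608477 [0.49783115 0.11954978 0.21063691] [0.49682996 0.12021038 0.21062923] [-0.03365521 -0.04437803]
stem z 49 0.15465761778826276 [0.52922907 0.16474459 0.15413499] hub z 480 0.1507726750621819
```

send_rows([
  [[1,0.35,-0.585,0,0,0,0],[1,0,0,0.6,0,0,0],[1,0,0,0.6,0,0,0],[1,0,0,0.4,0,0,0],[1,0,0,0.25,0,0,0],[0,0,0,0,0,0,0],[0,0,0,0,0,0,0],[0,0,0,0,0,0,0],[0,0,0,0,0,0,0],[0,0,0,0,0,0,0],[0,0,0,0,0,0,0]],
])

```text
t: 3.52
position: [0.4988, 0.1197, 0.1867]
ee_rot: [-0.0, 1.0, 0.0, 0.0]
contact_force: [0.4, -0.6, 0.5]
grip_width: 0.0411
grasp_force: 0.0
```

send_rows([
  [[0,0,0,0,0,0,0],[0,0,0,0,0,0,0],[0,0,0,0,0,0,0],[0,0,0,0,0,0,0],[0,0,0,0,0,0,0]],
])

```text
t: 4.15
position: [0.4988, 0.1197, 0.1866]
ee_rot: [-0.0, 1.0, 0.0, 0.0]
contact_force: [-0.1, 0.2, -0.5]
grip_width: 0.0202
grasp_force: 30.0
```

```bash
python3 - <<'E'
import numpy as np
a=np.radians(-125-15*np.arange(25));q=.055*np.c_[np.cos(a),np.sin(a)];D=np.diff(q,axis=0)/.06
for i,(x,y) in enumerate(D):print(i,-125-15*i,f"[0, {-x:.3f}, {y:.3f}, 0, 0, 0, 0],")
E
```

```text
0 -125 [0, 0.176, 0.162, 0, 0, 0, 0],
1 -140 [0, 0.129, 0.202, 0, 0, 0, 0],
2 -155 [0, 0.072, 0.228, 0, 0, 0, 0],
3 -170 [0, 0.010, 0.239, 0, 0, 0, 0],
4 -185 [0, -0.052, 0.234, 0, 0, 0, 0],
5 -200 [0, -0.110, 0.212, 0, 0, 0, 0],
6 -215 [0, -0.162, 0.176, 0, 0, 0, 0],
7 -230 [0, -0.202, 0.129, 0, 0, 0, 0],
8 -245 [0, -0.228, 0.072, 0, 0, 0, 0],
9 -260 [0, -0.239, 0.010, 0, 0, 0, 0],
10 -275 [0, -0.234, -0.052, 0, 0, 0, 0],
11 -290 [0, -0.212, -0.110, 0, 0, 0, 0],
12 -305 [0, -0.176, -0.162, 0, 0, 0, 0],
13 -320 [0, -0.129, -0.202, 0, 0, 0, 0],
14 -335 [0, -0.072, -0.228, 0, 0, 0, 0],
15 -350 [0, -0.010, -0.239, 0, 0, 0, 0],
16 -365 [0, 0.052, -0.234, 0, 0, 0, 0],
17 -380 [0, 0.110, -0.212, 0, 0, 0, 0],
18 -395 [0, 0.162, -0.176, 0, 0, 0, 0],
19 -410 [0, 0.202, -0.129, 0, 0, 0, 0],
20 -425 [0, 0.228, -0.072, 0, 0, 0, 0],
21 -440 [0, 0.239, -0.010, 0, 0, 0, 0],
22 -455 [0, 0.234, 0.052, 0, 0, 0, 0],
23 -470 [0, 0.212, 0.110, 0, 0, 0, 0],
```

First half of a turn clockwise, in two short calls to check the centre as I go.

send_rows([
  [[0,0.176,0.162,0,0,0,0],[0,0.129,0.202,0,0,0,0],[0,0.072,0.228,0,0,0,0],[0,0.01,0.239,0,0,0,0],[0,0,0,0,0,0,0]],
])

```text
t: 4.78
position: [0.4753, 0.1711, 0.1866]
ee_rot: [-0.001, 1.0, 0.0, -0.0]
contact_force: [-3.2, 2.5, 1.5]
grip_width: 0.0206
grasp_force: 30.0
```

send_rows([
  [[0,-0.052,0.234,0,0,0,0],[0,-0.11,0.212,0,0,0,0],[0,-0.162,0.176,0,0,0,0],[0,-0.202,0.129,0,0,0,0],[0,-0.228,0.072,0,0,0,0],[0,0,0,0,0,0,0]],
])

```text
t: 5.52
position: [0.5224, 0.2195, 0.1867]
ee_rot: [-0.0, 1.0, 0.001, 0.001]
contact_force: [0.8, 4.3, 1.8]
grip_width: 0.0204
grasp_force: 30.0
```

send_rows([
  [[0,-0.239,0.01,0,0,0,0],[0,-0.234,-0.052,0,0,0,0],[0,-0.212,-0.11,0,0,0,0],[0,-0.176,-0.162,0,0,0,0],[0,-0.129,-0.202,0,0,0,0],[0,0,0,0,0,0,0]],
])

```text
t: 6.28
position: [0.5807, 0.1863, 0.1866]
ee_rot: [0.0, 1.0, -0.0, 0.0]
contact_force: [-1.1, -1.8, 1.3]
grip_width: 0.0202
grasp_force: 30.0
```

send_rows([
  [[0,-0.03,-0.075,0,0,0,0],[0,-0.024,-0.077,0,0,0,0],[0,0,0,0,0,0,0]],
])

```text
t: 6.65
position: [0.5833, 0.1785, 0.1866]
ee_rot: [-0.0, 1.0, -0.0, -0.0]
contact_force: [-2.6, -2.9, 1.1]
grip_width: 0.0206
grasp_force: 30.0
```

send_rows([
  [[0,-0.012,-0.04,0,0,0,0],[0,-0.008,-0.04,0,0,0,0],[0,0,0,0,0,0,0]],
])

```text
t: 7.02
position: [0.5835, 0.1775, 0.1866]
ee_rot: [-0.0, 1.0, 0.003, -0.001]
contact_force: [-8.6, 21.2, 1.0]
grip_width: 0.0204
grasp_force: 30.0
```

send_rows([
  [[0,0.02,0.054,0,0,0,0],[0,0,0,0,0,0,0],[0,0,0,0,0,0,0]],
])

```text
t: 7.4
position: [0.5834, 0.1778, 0.1867]
ee_rot: [-0.0, 1.0, 0.001, 0.0]
contact_force: [-2.4, 5.6, -0.1]
grip_width: 0.0201
grasp_force: 30.0
```

```bash
python3 - <<'E'
from h import *
P=np.array([(.4988,.1197),(.4753,.1711),(.5224,.2195),(.5807,.1863),(.5833,.1785),(.5835,.1775)])
c,r=ring(P);print(c,r,np.hypot(*(P-c).T))
s=bot.observe();print(s["position"],s["contact_force"],np.degrees(np.arctan2(*(s["position"][:2]-c)[::-1])),np.linalg.norm(s["position"][:2]-c))
p,d=cams.grab_frame("wrist");cv2.imwrite("pics/w2.png",p[100:300,180:400,::-1].repeat(3,0).repeat(3,1));
E
```

```text
[0.52996287 0.16502304] 0.05500081727861922 [0.05500275 0.05499963 0.05499942 0.05501786 0.05501343 0.0549718 ]
[0.58341816 0.17781254 0.18665405] [-2.36133696  5.58730293 -0.05413951] 13.455419593038963 0.05496397708317659
```

View pics/w2.png

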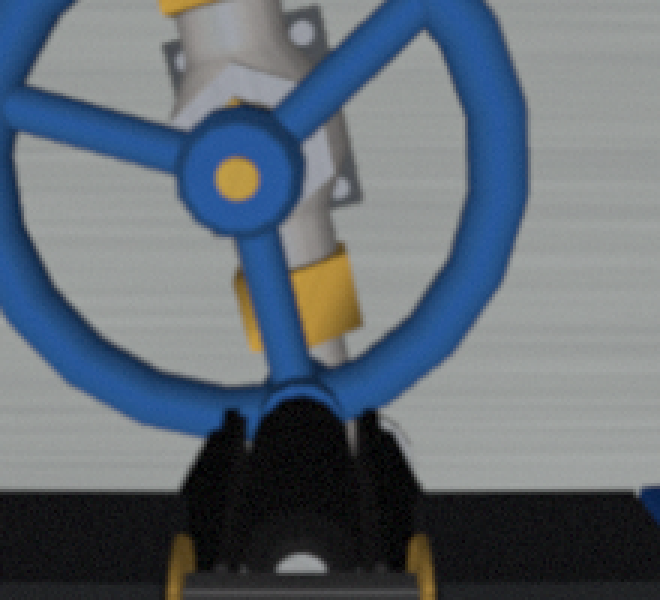

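The crop shows the handle at (300,430) directly over the +x pipe, with its spoke parallel to the pipe. That fits shut-on-stop at 13.4°.

```bash
python3 - <<'E'
import numpy as np
a=np.radians(13.4+15*np.arange(25));q=.055*np.c_[np.cos(a),np.sin(a)];D=np.diff(q,axis=0)/.06
for i,(x,y) in enumerate(D):print(i,f"[0, {-x:.3f}, {y:.3f}, 0, 0, 0, 0],",(q[i+1]+[.52996,.16502]).round(4))
E
```

```text
0 [0, 0.085, 0.224, 0, 0, 0, 0], [0.5783 0.1912]
1 [0, 0.140, 0.194, 0, 0, 0, 0], [0.5699 0.2028]
2 [0, 0.186, 0.151, 0, 0, 0, 0], [0.5588 0.2119]
3 [0, 0.218, 0.098, 0, 0, 0, 0], [0.5457 0.2177]
4 [0, 0.236, 0.038, 0, 0, 0, 0], [0.5315 0.22  ]
5 [0, 0.238, -0.025, 0, 0, 0, 0], [0.5172 0.2185]
6 [0, 0.224, -0.085, 0, 0, 0, 0], [0.5038 0.2134]
7 [0, 0.194, -0.140, 0, 0, 0, 0], [0.4922 0.205 ]
8 [0, 0.151, -0.186, 0, 0, 0, 0], [0.4831 0.1938]
9 [0, 0.098, -0.218, 0, 0, 0, 0], [0.4773 0.1807]
10 [0, 0.038, -0.236, 0, 0, 0, 0], [0.475  0.1666]
11 [0, -0.025, -0.238, 0, 0, 0, 0], [0.4765 0.1523]
12 [0, -0.085, -0.224, 0, 0, 0, 0], [0.4816 0.1389]
13 [0, -0.140, -0.194, 0, 0, 0, 0], [0.49   0.1272]
14 [0, -0.186, -0.151, 0, 0, 0, 0], [0.5011 0.1182]
15 [0, -0.218, -0.098, 0, 0, 0, 0], [0.5142 0.1123]
16 [0, -0.236, -0.038, 0, 0, 0, 0], [0.5284 0.11  ]
17 [0, -0.238, 0.025, 0, 0, 0, 0], [0.5427 0.1115]
18 [0, -0.224, 0.085, 0, 0, 0, 0], [0.5561 0.1166]
19 [0, -0.194, 0.140, 0, 0, 0, 0], [0.5677 0.1251]
20 [0, -0.151, 0.186, 0, 0, 0, 0], [0.5768 0.1362]
21 [0, -0.098, 0.218, 0, 0, 0, 0], [0.5827 0.1493]
22 [0, -0.038, 0.236, 0, 0, 0, 0], [0.5849 0.1635]
23 [0, 0.025, 0.238, 0, 0, 0, 0], [0.5835 0.1778]
```

Back-off, turn 1.

send_rows([
  [[0,0.088,0.24,0,0,0,0],[0,0.14,0.194,0,0,0,0],[0,0.186,0.151,0,0,0,0],[0,0.218,0.098,0,0,0,0],[0,0.236,0.038,0,0,0,0],[0,0.238,-0.025,0,0,0,0],[0,0,0,0,0,0,0],[0,0,0,0,0,0,0]],
])

```text
t: 8.45
position: [0.5163, 0.2185, 0.1866]
ee_rot: [-0.001, 1.0, -0.001, -0.0]
contact_force: [0.7, -10.5, 0.6]
grip_width: 0.0206
grasp_force: 30.0
```

send_rows([
  [[0,0.211,-0.113,0,0,0,0],[0,0.194,-0.14,0,0,0,0],[0,0.151,-0.186,0,0,0,0],[0,0.098,-0.218,0,0,0,0],[0,0.038,-0.236,0,0,0,0],[0,-0.025,-0.238,0,0,0,0],[0,0,0,0,0,0,0]],
])

```text
t: 9.32
position: [0.4771, 0.1497, 0.1866]
ee_rot: [0.0, 1.0, -0.0, -0.0]
contact_force: [-3.7, -2.7, 0.7]
grip_width: 0.0205
grasp_force: 30.0
```

send_rows([
  [[0,-0.085,-0.224,0,0,0,0],[0,-0.14,-0.194,0,0,0,0],[0,-0.186,-0.151,0,0,0,0],[0,-0.218,-0.098,0,0,0,0],[0,-0.236,-0.038,0,0,0,0],[0,-0.238,0.025,0,0,0,0],[0,-0.224,0.085,0,0,0,0],[0,-0.194,0.14,0,0,0,0],[0,-0.151,0.186,0,0,0,0],[0,-0.098,0.218,0,0,0,0],[0,-0.038,0.236,0,0,0,0],[0,0.025,0.238,0,0,0,0]],
])

```text
t: 10.82
position: [0.5839, 0.1762, 0.1866]
ee_rot: [-0.0, 1.0, -0.001, -0.001]
contact_force: [-8.2, -4.5, 3.8]
grip_width: 0.0205
grasp_force: 30.0
```

send_rows([
  [[0,0,0,0,0,0,0],[0,0,0,0,0,0,0]],
])

```text
t: 11.08
position: [0.5838, 0.1765, 0.1866]
ee_rot: [-0.001, 1.0, -0.0, -0.001]
contact_force: [-5.5, 0.4, 2.8]
grip_width: 0.021
grasp_force: 30.0
```

Turn 2.

send_rows([
  [[0,0.1,0.245,0,0,0,0],[0,0.14,0.194,0,0,0,0],[0,0.186,0.151,0,0,0,0],[0,0.218,0.098,0,0,0,0],[0,0.236,0.038,0,0,0,0],[0,0.238,-0.025,0,0,0,0],[0,0.224,-0.085,0,0,0,0],[0,0.194,-0.14,0,0,0,0],[0,0.151,-0.186,0,0,0,0],[0,0.098,-0.218,0,0,0,0],[0,0.038,-0.236,0,0,0,0],[0,-0.025,-0.238,0,0,0,0]],
])

```text
t: 12.58
position: [0.4761, 0.1528, 0.1867]
ee_rot: [-0.0, 1.0, 0.001, 0.001]
contact_force: [9.3, 4.3, -8.4]
grip_width: 0.0206
grasp_force: 30.0
```

send_rows([
  [[0,-0.085,-0.224,0,0,0,0],[0,-0.14,-0.194,0,0,0,0],[0,-0.186,-0.151,0,0,0,0],[0,-0.218,-0.098,0,0,0,0],[0,-0.236,-0.038,0,0,0,0],[0,-0.238,0.025,0,0,0,0],[0,-0.224,0.085,0,0,0,0],[0,-0.194,0.14,0,0,0,0],[0,-0.151,0.186,0,0,0,0],[0,-0.098,0.218,0,0,0,0],[0,0,0,0,0,0,0],[0,0,0,0,0,0,0]],
])

```text
t: 14.08
position: [0.5827, 0.1498, 0.1867]
ee_rot: [-0.001, 1.0, 0.0, 0.001]
contact_force: [5.6, 0.7, -1.4]
grip_width: 0.0204
grasp_force: 30.0
```

send_rows([
  [[0,-0.053,0.23,0,0,0,0],[0,0.025,0.225,0,0,0,0],[0,0,0,0,0,0,0],[0,0,0,0,0,0,0]],
])

```text
t: 14.58
position: [0.5836, 0.1772, 0.1866]
ee_rot: [-0.001, 1.0, 0.0, -0.0]
contact_force: [-1.9, 0.7, 0.7]
grip_width: 0.0207
grasp_force: 30.0
```

send_rows([
  [[0,0.005,0.013,0,0,0,0],[0,0,0,0,0,0,0],[0,0,0,0,0,0,0]],
])

```text
t: 14.95
position: [0.5836, 0.1772, 0.1866]
ee_rot: [-0.0, 1.0, -0.0, -0.0]
contact_force: [-2.7, -2.7, 1.4]
grip_width: 0.0202
grasp_force: 30.0
```

```bash
python3 - <<'E'
from h import *
s=bot.observe();v=s["position"][:2]-[.52996,.16502];print(s["position"],s["contact_force"],s["grasp_force"],np.degrees(np.arctan2(v[1],v[0])),np.hypot(*v))
p,d=cams.grab_frame("wrist");cv2.imwrite("pics/w3.png",p[100:300,180:400,::-1].repeat(3,0).repeat(3,1));
E
```

```text
[0.58360208 0.17722286 0.18662922] [-2.71502724 -2.72139273  1.38228159] 30.00010460615158 12.815921724204879 0.055012570408300675
```

View pics/w3.png

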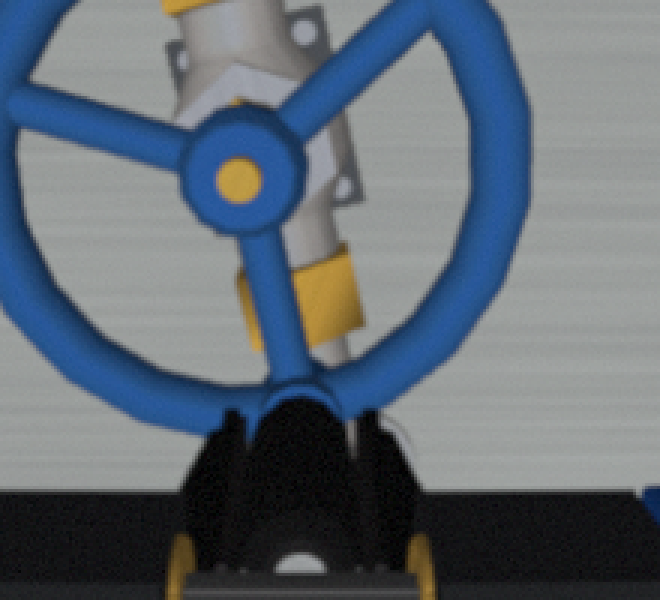

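The picture shows the handle still in the jaws over the pipe, as at the stop. It is about 0.6° short, so I'll nudge it on.

send_rows([
  [[0,0.002,0.012,0,0,0,0],[0,0,0,0,0,0,0],[0,0,0,0,0,0,0],[0,0,0,0,0,0,0]],
])

```text
t: 15.5
position: [0.5834, 0.1782, 0.1866]
ee_rot: [-0.0, 1.0, -0.0, -0.0]
contact_force: [-4.3, -3.0, 1.8]
grip_width: 0.0207
grasp_force: 30.0
```

send_rows([
  [[0,0.01,-0.008,0,0,0,0],[0,0,0,0,0,0,0],[0,0,0,0,0,0,0]],
])

```text
t: 15.88
position: [0.5833, 0.1781, 0.1867]
ee_rot: [-0.0, 1.0, 0.0, 0.0]
contact_force: [0.6, 1.8, -1.4]
grip_width: 0.0204
grasp_force: 30.0
```

```bash
python3 - <<'E'
from h import *
L=[]
for i in range(6):
    cams.grab_frame("side");s=bot.observe();L.append(np.r_[s["position"],s["contact_force"]])
L=np.array(L);print(L.round(4))
m=L.mean(0);v=m[:2]-[.52996,.16502];print(np.degrees(np.arctan2(v[1],v[0])),s["grasp_force"])
E
```

```text
[[ 0.5833  0.1781  0.1867  1.1709  2.1844 -1.8394]
 [ 0.5833  0.1781  0.1867  2.9265  3.1236 -1.1925]
 [ 0.5833  0.178   0.1866  2.4685  2.1408 -1.3091]
 [ 0.5833  0.178   0.1867  2.3978  2.0927 -0.4646]
 [ 0.5833  0.178   0.1867  1.9874  2.0349 -1.1861]
 [ 0.5833  0.1779  0.1867  3.6349  4.1129 -3.185 ]]
13.689622430604038 29.99970406293869
```

send_rows([
  [[0,-0.005,0.004,0,0,0,0],[0,0,0,0,0,0,0],[0,0,0,0,0,0,0],[0,0,0,0,0,0,0],[0,0,0,0,0,0,0],[0,0,0,0,0,0,0],[0,0,0,0,0,0,0]],
])

```text
t: 17.05
position: [0.5833, 0.178, 0.1867]
ee_rot: [-0.0, 1.0, -0.0, 0.0]
contact_force: [2.7, 0.9, -1.0]
grip_width: 0.0205
grasp_force: 30.0
```

Steady, 0.2 mm from the stop reading two turns back, and gripping at 30 N. Handing in.

```bash
python3 -c "
from station import order
print(order.close_job())"
```

```text
the job is handed in; nothing more can be done
None
```

The blue valve was wound shut onto its stop and backed off two full turns, to within about 0.2° by my measurement. The job was handed in at about 17 s with the black handle still gripped at 30 N; the yellow valve was not touched.

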